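Open a bread bin by its concealed press catch

ROBOT

A 7-joint arm with a two-finger parallel gripper is mounted at the origin on the work surface. World frame = base frame: x ahead of the robot, y to its left, z up, the work surface at z = 0. Lengths are in m, angles in rad, forces in N, time in s.
With the tool pointing down it reaches from about 0.375 to 0.925 m from the base axis. Payload 3.1 kg.
Tool frame: the origin (TCP) lies where the fingers leave the gripper's body, on its centre line; the fingertips stand 73 mm ahead of it and the grasp point (between the pads) lies 54 mm ahead of it (pinch_z is the z of the grasp point in the tool frame, in m); z points along the fingers, y is the line along which they close (so a half turn about z gives the same grasp; the last joint's range is limited). The gripper opens to 85 mm and grips with 20 to 120 N. Pads are 22 mm wide; open, the fingers measure 114 mm over their backs; the gripper's body (76 mm by 85 mm) begins 54 mm behind the grasp point. The pads swing forward as they close: fully open they stand 13 mm farther back than shut.
Start: joints at [1.033, 0.383, 0.044, 1.598, -0.018, 1.161, -0.05], TCP at [0.277, -0.588, 0.304] pointing down, gripper open.
Joint ranges: [-2.61, 2.61], [-0.41, 2.15], [-1.48, 1.57], [0, 2.5], [-1.57, 4.71], [0.05, 1.97], [-2.85, 2.85]. Speed limits (rad/s): [2.79, 2.79, 3.14, 3.14, 3.14, 3.14, 3.14].

INTERFACE

Orientations are given as a 3x3 rotation matrix whose columns are the frame's x, y, z axes.
In Python, from workcell import sense, snapshot, get_calibration, finish_job, pinch_z gives the robot as it stands.
- The arm moves only by the tool play_rows, never from a script. Its argument "rows" is text: rows parted by semicolons, each of 7 numbers parted by spaces: the shift along the tool's x, y, z in m, then the turn, a rotation vector about the tool's x, y, z in degrees, then the opening, from 0 (shut) to 1 (fully open). A call has 1 to 5 rows; each row shifts and turns the commanded pose from where the row before left it, along the tool's axes as they then stand; what a row does not reach is not made up. A row lasts 1/8 s, in which the tool goes at most 62.5 mm and 10.7 degrees, less where a joint would pass 70% of its speed; a pose out of reach is approached as far as the arm can. A call with a gripper value outside its range is refused whole. The fingers move at their own pace and stop on an object; "newtons" is the grip in N (left out, the last holds). Time passes only in rows, so rows that do not move let the fingers close. It gives the time, the measured TCP pose, the force, the opening and the grip force at its end, in the units of the state.
- sense(): the state, without advancing time (a new reading comes with each control period).
- snapshot(name): name is "scene" or "top" or "wrist"; returns the picture (384x512x3 uint8, red, green, blue); there is no depth.
- get_calibration(name): a dict with "fx", "fy", "cx", "cy" (pixels), "pose" (4x4, takes a point from camera to world coordinates). Camera axes: x right, y down, z forward; pixel columns grow to the right and rows downward; lengths in m; the calibration is good to about 2 mm. A picture is of the moment at which its call begins: read the wrist's pose just before it. get_calibration takes no time and is no camera call; for the wrist camera it gives the pose at the moment of the call.
- finish_job(): hands the job in; it is judged then, once.
The state is a dict: "t": time; "joints": joint angles; "dq": joint speeds; "effort": joint torques, N m; "tcp_pos": TCP position; "orientation": TCP orientation; "ft_force": force on the tool from outside, world axes, zero at the start; "moment": the same for the moment, N m; "grip_width": opening from 0.0 (shut) to 1.0 (fully open); "grip_force": force on a finger pad.
Only numpy, scipy, OpenCV 4.12 (cv2) and the standard library are available. Lean on these libraries where they do the work, as an engineer would, in place of code of your own. Each camera call takes 0.05 s, during which the arm holds its last target. There are 200 camera calls.

TASK

With the fingertips alone, open the white bread bin by its concealed catch: first touch the plain white strip in front of the wooden lid, feel lightly along it for the press plate sunk flush into the strip, then push the plate in so that the lid springs up by itself. Do not lever at the lid, and do not pick up or shove the pot, cup, squeezer or bottle standing round the bin. Finish with the hand clear of everything, the plate let go and the lid standing open.

Things in the scene. Friction and masses are not known exactly. Their poses are not given: they have to be found in the camera images.
- bin: Bread bin: white steel box fixed on the worktop, 280 deep (its x), 400 wide (its y), 160 high. Origin: centre of its underside; z up. Its front, with the rigid white strip, is its -x side, towards the robot; the wooden lid lies behind the strip, flush with it. Seen from above it stands turned up to 0.35 rad either way.
- strip_mid (a point): Middle of the strip's flat upper face, 160 above the worktop; axes as the bin's. The strip is 74 across (x, 37 either way) and 400 long (y, 200 either way). On its long centre line lies the press plate, whose place is not given and differs from start to start: its centre is anywhere within 55 of this point, along y either way. Beyond 81 the strip is always plain.
- catch (a joint): Travel of the press plate, m: 0 out, 0.006 fully in, straight down; spring 0.75 N per mm, returns when let go; frees the lid from about 0.0045. The plate is flat and white, 48 (bin's y) x 42 (x), lying 2 below the strip's face in a well 52 x 46 with a narrow dark gap round it. A fingertip must be wholly inside the well to push it.
- lid (a joint): Opening angle of the wooden lid, rad: 0 shut, 1.35 standing open. Once freed, a damped spring lifts it by itself in 2 to 3 s and keeps it open; its front edge swings up and back, away from the robot.
- lid_rail: White hinge rail at the back of the bin, carrying the lid (shut: 182 front to back, 386 wide, 10 thick, top flush with the strip, front edge 39 behind the strip's centre line). Origin: middle of the hinge line, at the height of the strip's face, 223 behind the middle of the strip; axes as the bin's.
- pot: Bystander: white ceramic saffron pot with an orange lid and knob, 82 across, 89 high, loose, in front of the bin. Origin: centre of its underside.
- cup: Bystander: steel measuring cup, 76 across, 58 high, with a flat handle that reaches 132 from its axis along its y, loose, in front of the bin. Origin: centre of its underside.
- squeezer: Bystander: chrome lemon squeezer lying flat, a bowl 76 across and 55 high with two handles reaching 180 from the bowl's axis along its x, loose, on the right of the bin. Origin: under the middle of the bowl.
- oil: Bystander: green glass oil bottle, 60 across, 200 high, loose, on the left of the bin. Origin: centre of its underside.

How it is judged:
On the way, in this order (a step that is already met when the one before it is completed fails the run):
1. a fingertip touches the plain strip (at least 1 N) while the plate is still out and the lid shut (contact force between the fingers and bin above 1 N and value of joint catch below 0.001 m and value of joint lid below 0.02 rad), for 0.02 s.
2. a fingertip pushes the press plate in, at least 4.5 mm (contact force between the fingers and bin above 1 N and value of joint catch above 0.0045 m), for 0.02 s.
At the end, for the whole second after the job is handed in: The lid stands open by more than 1.15 rad, the press plate has come back out (within 1.5 mm), and the pot, cup, squeezer and bottle are upright within 20 mm of where they stood (value of joint lid above 1.15 rad and value of joint catch below 0.0015 m and distance of each of pot, cup, squeezer, oil from where it was at the start of the episode below 0.02 m and angle between each of pot, cup, oil's own z axis and vertical below 0.2 rad); the robot touches nothing.
It fails at once if the lid is levered or pushed: more than 15 N between robot and lid (contact force between any of the fingers, the arm and lid_rail above 15 N).
It fails at once if the fingers lean on the bin with more than 45 N (contact force between the fingers and bin above 45 N).
It fails at once if a bystander is picked up, carried or shoved by more than 20 mm (distance of any of pot, cup, squeezer, oil from where it was at the start of the episode above 0.02 m).
It also fails if it takes over 51 s, if anything falls off the work surface, if the arm or the gripper's body presses on something with over 40 N, if the wrist force passes 120 N, or if a joint passes its speed limit or range.

## Working session

There is one attempt and no reset: what is moved stays moved. The work goes in short steps, Python scripts to look and compute and a tool call to move; the robot and the scene stay as the last step left them, time stands still between calls to the robot, and variables do not carry over. Pictures are saved under pics/ and viewed, at most 10 in all, crops included, and the job is handed in when it is done.

Besides the shell and the picture viewer there is one more tool, called after "Call:" as name(argument=value, ...) on one line, values as JSON. play_rows: Moves the arm, as the interface text tells. Its arguments: {"type":"object","properties":{"rows":{"type":"string"},"newtons":{"type":"number"}},"required":["rows"]}

```bash
mkdir -p pics
python3 - <<'E'
from workcell import *
import cv2,numpy as np
np.set_printoptions(precision=4,suppress=True)
for n in("scene","top"):
    cv2.imwrite(f"pics/{n}0.png",cv2.resize(snapshot(n)[:,:,::-1],(800,600),interpolation=cv2.INTER_CUBIC))
    c=get_calibration(n);print(n,c["fx"],c["fy"],c["cx"],c["cy"]);print(np.array(c["pose"]))
s=sense();print(s["t"],s["tcp_pos"],np.array(s["orientation"]),s["ft_force"],pinch_z)
c=get_calibration("wrist");print(c["fx"],np.array(c["pose"]))
E
```

```text
scene 447.6038454657709 447.6038454657709 251.59815397458206 183.69196825663514
[[-0.8653 -0.4768  0.155   0.4144]
 [-0.5013  0.8226 -0.2684  0.3251]
 [ 0.0005 -0.3099 -0.9508  1.2   ]
 [ 0.      0.      0.      1.    ]]
top 450.87004771009094 450.87004771009094 257.12570418212306 195.52337656798377
[[-0.0144 -0.9985  0.052   0.5203]
 [-0.9999  0.0147  0.0042 -0.0069]
 [-0.0049 -0.0519 -0.9986  1.2065]
 [ 0.      0.      0.      1.    ]]
0.1 [ 0.2765 -0.5875  0.3026] [[ 0.9048  0.4259 -0.0012]
 [ 0.4259 -0.9048  0.0022]
 [-0.0001 -0.0024 -1.    ]] [-0.2357  0.1489 -0.0413] 0.0539
319.9550138312569 [[ 0.4263 -0.8617 -0.2752  0.347 ]
 [-0.9046 -0.4072 -0.1263 -0.5553]
 [-0.0033  0.3028 -0.953   0.3715]
 [ 0.      0.      0.      1.    ]]
```

View pics/top0.png

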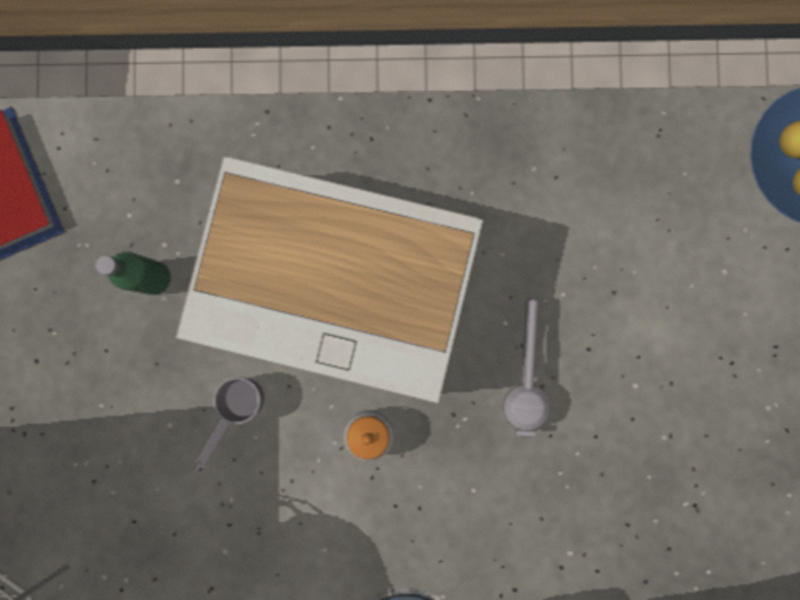

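View pics/scene0.png

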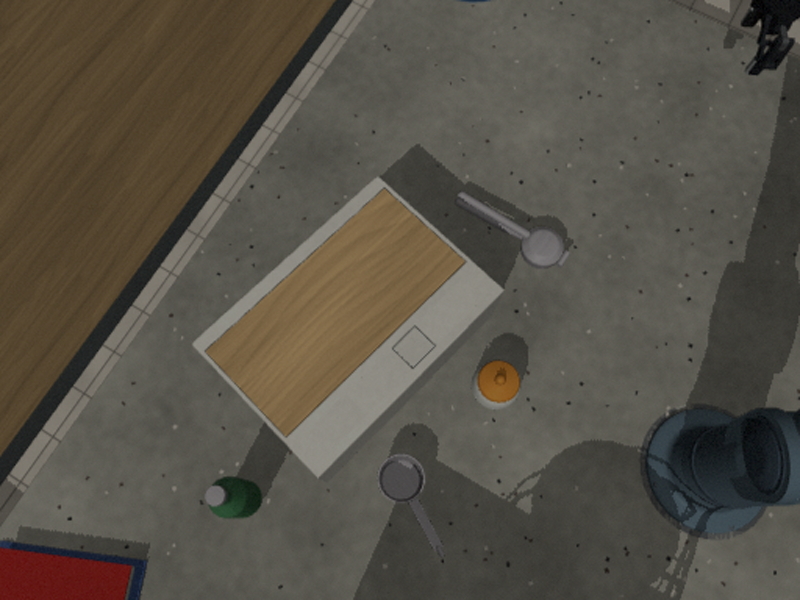

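The top view shows the plate at (336,352), with bin corners at (178,338), (439,402), (482,220) and (225,158). The scene view shows the plate at (414,347), with the same corners at (319,477), (503,290), (381,178) and (194,345). The pot stands just in front of the plate and slightly to its right, and the cup is in front on the left.

```bash
cat > h.py <<'E'
from workcell import *
import cv2,numpy as np
np.set_printoptions(precision=4,suppress=True)
def ray(n,U,s=.64,c=None):
    c=c or get_calibration(n);P=np.array(c["pose"]);u=(np.array(U)+.5)*s-.5
    d=P[:3,:3]@[(u[0]-c["cx"])/c["fx"],(u[1]-c["cy"])/c["fy"],1];return P[:3,3],d
def tri(rs):
    A=0;b=0
    for o,d in rs:
        d=d/np.linalg.norm(d);M=np.eye(3)-np.outer(d,d);A=A+M;b=b+M@o
    return np.linalg.solve(A,b)
def atz(r,z): o,d=r;return o+d*(z-o[2])/d[2]
E
python3 - <<'E'
from h import *
pts=dict(plate=((336,352),(414,347)),FL=((178,338),(319,477)),FR=((439,402),(503,290)),BR=((482,220),(381,178)),BL=((225,158),(194,345)),
 knob=((370,438),(500,374)),cup=((239,400),(402,478)),oil=((106,266),(214,496)))
for k,(a,b) in pts.items():
    ra,rb=ray("top",a),ray("scene",b);print(k,tri([ra,rb]),atz(ra,.16),atz(rb,.16))
a=[atz(ray("top",pts[k][0]),.16) for k in("FL","FR")];
for k in ("FL","BL"):
    pass
FL,FR,BR,BL=[(atz(ray("top",pts[k][0]),.16)+atz(ray("scene",pts[k][1]),.16))/2 for k in("FL","FR","BR","BL")]
y=(FL-FR+BL-BR);yaw=np.arctan2(-y[0],y[1]);print("yaw",yaw,[np.linalg.norm(v) for v in(FL-FR,BL-FL,BR-FR)])
ex=np.array([np.cos(yaw),np.sin(yaw),0]);ey=np.array([-np.sin(yaw),np.cos(yaw),0])
C=(FL+FR+BL+BR)/4;mid=C-ex*.103;print("C",C,"mid",mid)
p=(atz(ray("top",pts["plate"][0]),.16)+atz(ray("scene",pts["plate"][1]),.16))/2
print("plate",p,"in strip frame",(p-mid)@ex,(p-mid)@ey)
R=np.array(sense()["orientation"]);print("tool yaw",np.arctan2(R[1,0],R[0,0]))
E
```

```text
plate [0.5084 0.0971 0.1552] [0.5076 0.0964 0.16  ] [0.5089 0.0985 0.16  ]
FL [0.5325 0.333  0.1549] [0.5317 0.3311 0.16  ] [0.5327 0.3332 0.16  ]
FR [ 0.4323 -0.0551  0.1487] [ 0.4317 -0.0551  0.16  ] [ 0.4335 -0.0505  0.16  ]
BR [ 0.7011 -0.1256  0.1507] [ 0.7015 -0.124   0.16  ] [ 0.6965 -0.1221  0.16  ]
BL [0.804  0.2632 0.1503] [0.8015 0.2608 0.16  ] [0.8003 0.2638 0.16  ]
knob [0.3724 0.0517 0.0884] [0.3804 0.0475 0.16  ] [0.3765 0.0698 0.16  ]
cup [0.43   0.2687 0.0414] [0.4388 0.2406 0.16  ] [0.4288 0.2746 0.16  ]
oil [0.6392 0.4265 0.1915] [0.6408 0.4391 0.16  ] [0.6483 0.4304 0.16  ]
yaw -0.25574516554684845 [np.float64(0.3975854244612203), np.float64(0.27762646749251196), np.float64(0.27551838252651684)]
C [0.6162 0.1046 0.16  ] mid [0.5165 0.1307 0.16  ]
plate [0.5082 0.0974 0.16  ] in strip frame 0.00038006874325329475 -0.034286894048310264
tool yaw 0.4399067210302254
```

Call:
play_rows(rows="0.036 -0.038 0 0 0 0 0;0.036 -0.038 0 0 0 0 0;0.036 -0.038 0 0 0 0 0;0.036 -0.038 0 0 0 0 0;0.036 -0.038 0 0 0 0 0", newtons=40)

```text
t: 0.72
tcp_pos: [0.3588, -0.3376, 0.3034]
orientation: [[0.905, 0.426, -0.0], [0.426, -0.905, 0.0], [-0.0, -0.001, -1.0]]
ft_force: [1.1, 0.3, 0.5]
grip_width: 0.004
grip_force: 0.0
```

Call:
play_rows(rows="0.036 -0.038 0 0 0 0 0;0.036 -0.038 0 0 0 0 0;0.036 -0.038 0 0 0 0 0;0.036 -0.038 0 0 0 0 0;0.036 -0.038 0 0 0 0 0")

```text
t: 1.35
tcp_pos: [0.4406, -0.0894, 0.3036]
orientation: [[0.905, 0.426, -0.0], [0.426, -0.905, -0.0], [-0.0, 0.0, -1.0]]
ft_force: [1.2, -0.7, 0.8]
grip_width: -0.002
grip_force: 0.0
```

Call:
play_rows(rows="0.036 -0.038 0 0 0 0 0;0.036 -0.038 0 0 0 0 0;0.036 -0.038 0 0 0 0 0;0.036 -0.038 0 0 0 0 0;0.036 -0.038 0 0 0 0 0")

```text
t: 1.98
tcp_pos: [0.5228, 0.1587, 0.3035]
orientation: [[0.905, 0.425, -0.0], [0.425, -0.905, -0.0], [-0.001, 0.0, -1.0]]
ft_force: [0.3, -0.9, 0.2]
grip_width: 0.005
grip_force: 0.0
```

Call:
play_rows(rows="0 0 0 0 0 -10 0;0 0 0 0 0 -10 0;0 0 0 0 0 -10 0;0 0 0 0 0 -10 0;0 0 0 0 0 -10 0")

```text
t: 2.6
tcp_pos: [0.5223, 0.1573, 0.3033]
orientation: [[0.25, 0.968, -0.001], [0.968, -0.25, -0.0], [-0.001, -0.001, -1.0]]
ft_force: [1.2, 0.5, 0.7]
grip_width: 0.003
grip_force: 0.0
```

Call:
play_rows(rows="0 0 0 0 0 -10 0;0 0 0 0 0 -10 0;0 0 0 0 0 -10 0;0 0 0 0 0 -10 0;0 0 0 0 0 -10 0")

```text
t: 3.22
tcp_pos: [0.5223, 0.1572, 0.3033]
orientation: [[-0.581, 0.814, -0.001], [0.814, 0.581, -0.0], [0.0, -0.001, -1.0]]
ft_force: [0.5, 0.4, -0.3]
grip_width: 0.0
grip_force: 0.0
```

Call:
play_rows(rows="0 0 0 0 0 -10 0;0 0 0 0 0 -10 0;0 0 0 0 0 -10 0;0 0 0 0 0 -10 0;0 0 0 0 0 0 0")

```text
t: 3.85
tcp_pos: [0.5224, 0.1572, 0.3033]
orientation: [[-0.966, 0.258, -0.001], [0.258, 0.966, 0.0], [0.001, -0.0, -1.0]]
ft_force: [-0.7, 0.5, 0.3]
grip_width: 0.001
grip_force: 0.0
```

Run:
```python
from h import *
s=sense();R=np.array(s["orientation"]);print(s["t"],s["tcp_pos"],R,s["ft_force"],s["grip_width"],np.array(s["joints"]))
print(np.degrees(np.arctan2(R[1,0],R[0,0])),np.degrees(np.pi-.2557))
cv2.imwrite("pics/w1.png",cv2.resize(snapshot("wrist")[:,:,::-1],(800,600),interpolation=cv2.INTER_CUBIC))
```

```text
3.85 [0.5224 0.1572 0.3033] [[-0.9662  0.2576 -0.0012]
 [ 0.2576  0.9662  0.    ]
 [ 0.0012 -0.0003 -1.    ]] [-0.711   0.4541  0.2902] 0.0012808294740140446 [ 0.4483  0.325  -0.9538  1.8146  0.2885  1.1514  0.7098]
165.06997897918632 165.34946917850485
```

View pics/w1.png

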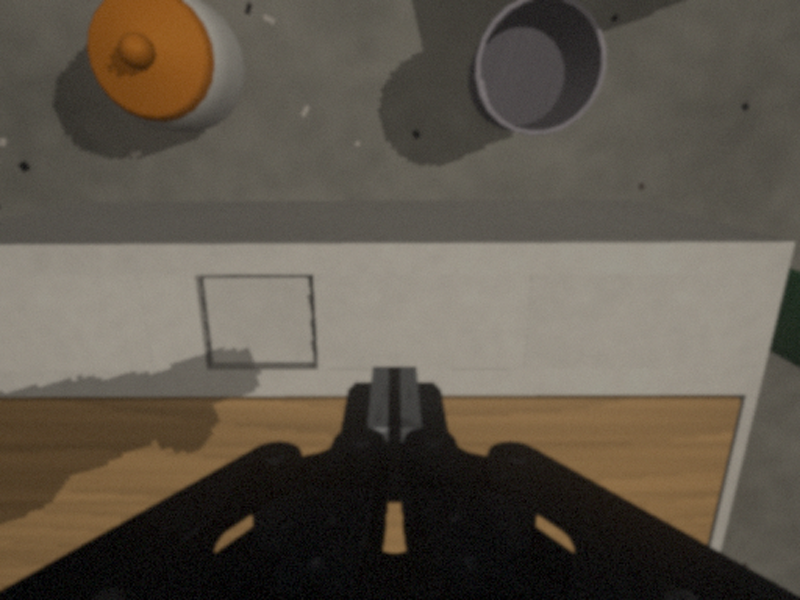

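The wrist view shows the well's corners at (198,276), (313,276), (317,366) and (208,367). The strip runs from row 242 to row 397, and the shut fingertips are level with the strip direction. The pot and cup are clear.

Run:
```python
from h import *
s=sense();R=np.array(s["orientation"]);t=np.array(s["tcp_pos"])
q=[(198,276),(313,276),(317,366),(208,367)]
w=[atz(ray("wrist",u),.16) for u in q];c=np.mean(w,0)
print(c,[np.linalg.norm(w[i]-w[i-1]) for i in range(4)])
f,b=atz(ray("wrist",(395,242)),.16),atz(ray("wrist",(395,397)),.16);print(f,b,"strip centre offset tool:",R.T@((f+b)/2-t))
corner=atz(ray("wrist",(795,242)),.16);print("FL",corner)
print("plate wrist tool",R.T@(c-t)," topscene",R.T@(np.array([.5082,.0974,.16])-t))
```

```text
[0.5094 0.097  0.16  ] [np.float64(0.04399921250739128), np.float64(0.050607049286553296), np.float64(0.043491175993232115), np.float64(0.05089017314230189)]
[0.4895 0.1661 0.16  ] [0.5618 0.1468 0.16  ] strip centre offset tool: [-0.0034  0.0001  0.1434]
FL [0.534  0.3327 0.16  ]
plate wrist tool [-0.0031 -0.0615  0.1435]  topscene [-0.0019 -0.0614  0.1435]
```

Call:
play_rows(rows="0 0 0.025 0 0 0 0;0 0 0.025 0 0 0 0;0 0 0.013 0 0 0 0;0 0 0 0 0 0 0")

```text
t: 4.4
tcp_pos: [0.522, 0.1573, 0.2399]
orientation: [[-0.967, 0.256, -0.002], [0.256, 0.967, -0.0], [0.002, -0.001, -1.0]]
ft_force: [-0.3, 0.0, -0.0]
grip_width: 0.002
grip_force: 0.0
```

Call:
play_rows(rows="0 0 0.002 0 0 0 0;0 0 0.002 0 0 0 0;0 0 0 0 0 0 0")

```text
t: 4.78
tcp_pos: [0.5229, 0.1576, 0.2373]
orientation: [[-0.967, 0.256, 0.001], [0.256, 0.967, 0.0], [-0.001, 0.0, -1.0]]
ft_force: [-0.4, 0.2, -0.9]
grip_width: 0.004
grip_force: 0.0
```

Call:
play_rows(rows="0 0 0.001 0 0 0 0;0 0 0.001 0 0 0 0;0 0 0 0 0 0 0")

```text
t: 5.15
tcp_pos: [0.5226, 0.1575, 0.2348]
orientation: [[-0.967, 0.255, -0.0], [0.255, 0.967, -0.0], [0.0, -0.0, -1.0]]
ft_force: [-0.0, 0.2, -0.3]
grip_width: 0.001
grip_force: 0.0
```

Call:
play_rows(rows="0 0 0.001 0 0 0 0;0 0 0 0 0 0 0")

```text
t: 5.4
tcp_pos: [0.5226, 0.1575, 0.2338]
orientation: [[-0.967, 0.255, -0.0], [0.255, 0.967, 0.0], [0.0, -0.0, -1.0]]
ft_force: [0.4, 0.7, 0.2]
grip_width: -0.003
grip_force: 0.0
```

Call:
play_rows(rows="0 0 0.001 0 0 0 0;0 0 0 0 0 0 0")

```text
t: 5.65
tcp_pos: [0.5226, 0.1575, 0.2328]
orientation: [[-0.967, 0.255, -0.0], [0.255, 0.967, -0.0], [0.0, -0.0, -1.0]]
ft_force: [0.9, 1.1, 0.5]
grip_width: 0.002
grip_force: 0.0
```

Call:
play_rows(rows="0 0 0.0005 0 0 0 0;0 0 0 0 0 0 0")

```text
t: 5.9
tcp_pos: [0.5227, 0.1576, 0.2326]
orientation: [[-0.967, 0.255, 0.0], [0.255, 0.967, -0.0], [-0.0, -0.0, -1.0]]
ft_force: [-0.6, -0.4, 1.8]
grip_width: -0.003
grip_force: 0.9
```

Call:
play_rows(rows="0 0 0.0005 0 0 0 0;0 0 0 0 0 0 0")

```text
t: 6.15
tcp_pos: [0.5227, 0.1576, 0.2326]
orientation: [[-0.967, 0.255, 0.0], [0.255, 0.967, -0.001], [-0.0, -0.001, -1.0]]
ft_force: [-1.4, -0.7, 4.8]
grip_width: 0.001
grip_force: 2.5
```

Call:
play_rows(rows="0 0 0.0005 0 0 0 0;0 0 0 0 0 0 0")

```text
t: 6.4
tcp_pos: [0.5227, 0.1576, 0.2326]
orientation: [[-0.967, 0.255, 0.0], [0.255, 0.967, -0.001], [-0.0, -0.001, -1.0]]
ft_force: [-3.2, -1.7, 7.8]
grip_width: -0.004
grip_force: 3.8
```

Step 1 is met: the tip touched the strip with 7.8 N, and the strip's face is at TCP z 0.2326. Next I ease off, feel lightly along the strip, then hop over the well's edge.

Call:
play_rows(rows="0 0 -0.001 0 0 0 0;0 -0.005 0 0 0 0 0;0 -0.005 0 0 0 0 0;0 -0.005 0 0 0 0 0;0 0 0 0 0 0 0")

```text
t: 7.02
tcp_pos: [0.519, 0.1425, 0.2326]
orientation: [[-0.967, 0.256, 0.0], [0.256, 0.967, -0.0], [-0.0, -0.0, -1.0]]
ft_force: [-0.4, 0.6, 3.7]
grip_width: -0.003
grip_force: 1.5
```

Call:
play_rows(rows="0 0 -0.004 0 0 0 0;0 -0.015 0 0 0 0 0;0 -0.015 0 0 0 0 0;0 -0.016 0 0 0 0 0;0 0 0 0 0 0 0")

```text
t: 7.65
tcp_pos: [0.5067, 0.0958, 0.2359]
orientation: [[-0.966, 0.259, -0.001], [0.259, 0.966, -0.002], [0.0, -0.002, -1.0]]
ft_force: [-0.6, 0.2, 0.7]
grip_width: -0.002
grip_force: 0.0
```

Call:
play_rows(rows="0 0 0.002 0 0 0 0;0 0 0.001 0 0 0 0;0 0 0.001 0 0 0 0;0 0 0 0 0 0 0")

```text
t: 8.15
tcp_pos: [0.5071, 0.099, 0.2323]
orientation: [[-0.967, 0.255, -0.0], [0.255, 0.967, 0.0], [0.0, 0.0, -1.0]]
ft_force: [-0.7, -0.5, -0.1]
grip_width: -0.003
grip_force: 0.0
```

The tip is now below the strip's face with no force on it, so it is inside the well. Push.

Call:
play_rows(rows="0 0 0.001 0 0 0 0;0 0 0.001 0 0 0 0;0 0 0.001 0 0 0 0;0 0 0 0 0 0 0")

```text
t: 8.65
tcp_pos: [0.5071, 0.0987, 0.2295]
orientation: [[-0.967, 0.255, 0.0], [0.255, 0.967, 0.0], [-0.0, 0.0, -1.0]]
ft_force: [-0.5, -0.6, 1.5]
grip_width: 0.004
grip_force: 0.5
```

Call:
play_rows(rows="0 0 0.0015 0 0 0 0;0 0 0.0015 0 0 0 0;0 0 0.001 0 0 0 0;0 0 0 0 0 0 0")

```text
t: 9.15
tcp_pos: [0.5071, 0.0987, 0.2255]
orientation: [[-0.967, 0.255, 0.0], [0.255, 0.967, 0.0], [-0.0, 0.0, -1.0]]
ft_force: [-0.8, -0.4, 3.6]
grip_width: 0.0
grip_force: 1.8
```

Call:
play_rows(rows="0 0 0.001 0 0 0 0;0 0 0.0005 0 0 0 0;0 0 0 0 0 0 0")

```text
t: 9.52
tcp_pos: [0.5072, 0.0987, 0.2247]
orientation: [[-0.967, 0.255, -0.0], [0.255, 0.967, -0.001], [-0.0, -0.001, -1.0]]
ft_force: [-3.7, -0.4, 8.2]
grip_width: -0.001
grip_force: 4.2
```

Call:
play_rows(rows="0 0 -0.012 0 0 0 0;0.02 0 -0.02 0 0 0 0;0.02 0 -0.03 0 0 0 0;0.02 0 -0.03 0 0 0 0;0.01 0 -0.03 0 0 0 0")

```text
t: 10.15
tcp_pos: [0.4382, 0.1167, 0.3464]
orientation: [[-0.967, 0.254, -0.001], [0.254, 0.967, -0.001], [0.0, -0.001, -1.0]]
ft_force: [0.7, -0.7, 0.4]
grip_width: 0.0
grip_force: 0.0
```

Call:
play_rows(rows="0 0 0 0 0 0 0;0 0 0 0 0 0 0;0 0 0 0 0 0 0;0 0 0 0 0 0 0;0 0 0 0 0 0 0")

```text
t: 10.78
tcp_pos: [0.4393, 0.1164, 0.3453]
orientation: [[-0.967, 0.255, -0.001], [0.255, 0.967, 0.001], [0.001, 0.0, -1.0]]
ft_force: [0.1, 0.3, -0.1]
grip_width: 0.0
grip_force: 0.0
```

Call:
play_rows(rows="0 0 0 0 0 0 0;0 0 0 0 0 0 0;0 0 0 0 0 0 0;0 0 0 0 0 0 0;0 0 0 0 0 0 0")

```text
t: 11.4
tcp_pos: [0.4394, 0.1164, 0.3459]
orientation: [[-0.967, 0.255, 0.0], [0.255, 0.967, -0.0], [-0.0, -0.0, -1.0]]
ft_force: [-0.2, -0.1, -1.0]
grip_width: -0.005
grip_force: 0.0
```

Call:
play_rows(rows="0 0 0 0 0 0 0;0 0 0 0 0 0 0;0 0 0 0 0 0 0;0 0 0 0 0 0 0;0 0 0 0 0 0 0")

```text
t: 12.02
tcp_pos: [0.4394, 0.1164, 0.3459]
orientation: [[-0.967, 0.255, -0.0], [0.255, 0.967, 0.0], [0.0, 0.0, -1.0]]
ft_force: [0.5, -0.6, 0.6]
grip_width: -0.007
grip_force: 0.0
```

Call:
play_rows(rows="0 0 0 0 0 0 0;0 0 0 0 0 0 0;0 0 0 0 0 0 0;0 0 0 0 0 0 0;0 0 0 0 0 0 0")

```text
t: 12.65
tcp_pos: [0.4394, 0.1164, 0.3459]
orientation: [[-0.967, 0.255, 0.0], [0.255, 0.967, 0.0], [-0.0, 0.0, -1.0]]
ft_force: [-0.8, 0.6, 0.0]
grip_width: 0.003
grip_force: 0.0
```

Run:
```python
from h import *
s=sense();print(s["t"],s["ft_force"])
cv2.imwrite("pics/s2.png",cv2.resize(snapshot("scene")[:,:,::-1],(800,600),interpolation=cv2.INTER_CUBIC))
```

```text
12.65 [-0.8011  0.6177  0.0062]
```

View pics/s2.png

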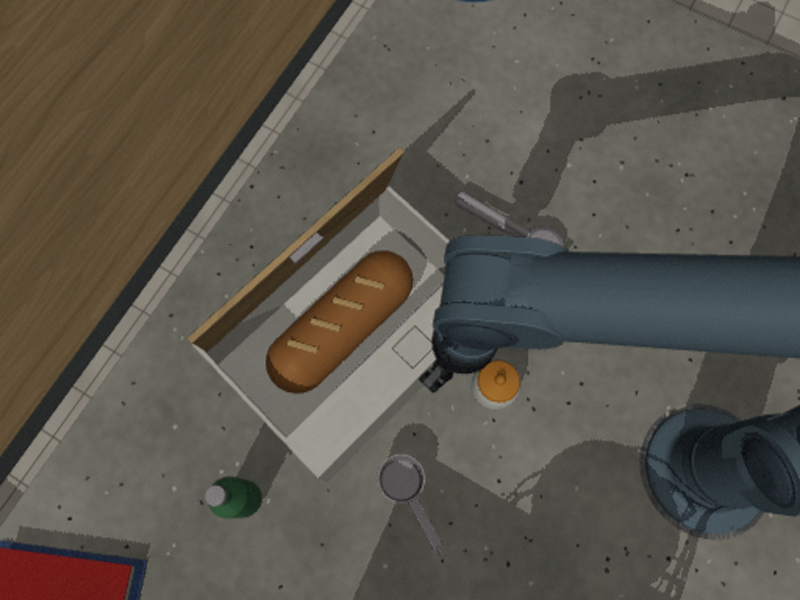

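The lid stands open, with its edge running from (192,343) to (402,152), and the bystanders haven't moved. The hand is clear, so I let it settle once more and hand in.

Call:
play_rows(rows="0 0 0 0 0 0 0;0 0 0 0 0 0 0;0 0 0 0 0 0 0;0 0 0 0 0 0 0;0 0 0 0 0 0 0")

```text
t: 13.32
tcp_pos: [0.4394, 0.1165, 0.3459]
orientation: [[-0.967, 0.255, 0.0], [0.255, 0.967, 0.0], [-0.0, 0.0, -1.0]]
ft_force: [0.9, -0.2, 0.4]
grip_width: 0.0
grip_force: 0.0
```

```bash
python3 -c "
from workcell import *
print(finish_job())"
```

```text
the job is handed in; nothing more can be done
None
```

I touched and felt along the strip, then pushed the plate in: the lid sprang open by itself, the hand is clear, the bystanders look unmoved in the last picture, and the job is handed in (no verdict was returned).

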